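# Fill the empty well of the paint case

### The arm

A 6-joint arm with a two-finger parallel gripper is mounted at the origin on the work surface. World frame = base frame: x ahead of the robot, y to its left, z up, the work surface at z = 0. Lengths are in m, angles in degrees, forces in N, time in s.
With the tool pointing down it reaches from about 0.3 to 0.75 m from the base axis. Payload 8.5 kg.
Tool frame: the origin (TCP) lies midway between the tips of the shut fingers; the grasp point (between the pads) lies 19 mm behind it (env.tcp_to_grasp is the z of the grasp point in the tool frame, in m); z points along the fingers, y is the line along which they close (so a half turn about z gives the same grasp; the last joint's range is limited). The gripper opens to 85 mm and grips with 20 to 120 N. Pads are 22 mm wide; open, the fingers measure 114 mm over their backs; the gripper's body (76 mm by 85 mm) begins 54 mm behind the grasp point. The pads swing forward as they close: fully open they stand 13 mm farther back than shut.
Start: joints at [-87.852, 21.807, 74.336, -0, 83.858, -12.336], TCP at [0.138, -0.533, 0.231] pointing down, gripper open.
Joint ranges: [-178.18, 178.18], [-50.72, 133.34], [12.68, 142.11], [-81.47, 261.47], [9.98, 163.14], [-165.26, 165.26]. Speed limits (degrees/s): [136.94, 136.94, 180, 180, 180, 180].

### API

Orientations are given as a 3x3 rotation matrix whose columns are the frame's x, y, z axes.
In Python, from rig import env, imaging, job, models gives the robot as it stands. The module is installed in compiled form; this text tells all that it offers.
- The arm moves only by the tool jog_arm, never from a script. Its argument "plan" is text: rows parted by semicolons, each of 7 numbers parted by spaces: the turn, a rotation vector about the tool's x, y, z in degrees, then the shift along the tool's x, y, z in cm, then the closure in counts, from 0 (fully open) to 255 (shut). In form: rx ry rz x y z claw; .... A call has 1 to 10 rows; each row shifts and turns the commanded pose from where the row before left it, along the tool's axes as they then stand; what a row does not reach is not made up. A row lasts 1/12 s, in which the tool goes at most 41.7 mm and 7.16 degrees, less where a joint would pass 70% of its speed; a pose out of reach is approached as far as the arm can. A call with a gripper value outside its range is refused whole. The fingers move at their own pace and stop on an object; "grip_force" is the grip in N (left out, the last holds). Time passes only in rows, so rows that do not move let the fingers close. It gives the time, the measured TCP pose, the force, the opening and the grip force at its end, in the units of the state.
- env.observe(): the state, without advancing time (a new reading comes with each control period).
- imaging.get_image(name): name is "side" or "top"; returns a dict with "pixels" (420x560x3 uint8, red, green, blue), "depth" (420x560 float32, m along the optical axis (not along the pixel's ray), 0 where there is no reading), "fov_y" (degrees; the focal length in pixels is half the picture's height over the tangent of half this angle, whatever the lens; pixels are square), "cx", "cy" (the principal point, pixels), "distortion" ([k1, k2, p1, p2, k3] as OpenCV has them; the pictures are not rectified), "world_from_camera" (4x4, takes a point from camera to world coordinates). Camera axes: x right, y down, z forward; pixel columns grow to the right and rows downward; lengths in m; the calibration is good to about 2 mm. A picture is of the moment at which its call begins.
- job.close_job(): hands the job in; it is judged then, once.
Trained networks look in the newest picture that a camera, given by its name, has taken for a name from the list of things; names that differ only in an ending like _2 or _b are one class to them, and where a whole thing is asked for, a point or a joint stands for the part that bears it (a point fixed in the world has none). Each returns a list of dicts, best first, with "confidence" (0 to 1); they miss things now and then, are a little off and sometimes report something else, mostly with a low value. They report only what shows in the picture. A call takes as long as a camera call. They do not tell look-alikes from the thing itself.
- models.outline_of(camera, query): "region" (420x560 bool, what is visible of it) and "bbox" ([centre column, centre row, width, height] in pixels, round what is visible of it).
- models.tip_of(camera, query): "at" ([column, row] in pixels: a listed point, or the origin of a listed thing).
The state is a dict: "time_s": time; "q": joint angles; "qvel": joint speeds; "joint_efforts": joint torques, N m; "position": TCP position; "tool_rot": TCP orientation; "ft_force": force on the tool from outside, world axes, zero at the start; "wrist_torque": the same for the moment, N m; "grip_width": finger opening in m; "gripper_force": force on a finger pad.
Only numpy, scipy, OpenCV 4.12 (cv2) and the standard library are available. Lean on these libraries where they do the work, as an engineer would, in place of code of your own. Each camera call takes 0.05 s, during which the arm holds its last target. There are 200 camera calls.

### The job

The flat black paint case has three round wells and two of them already hold a small face-paint pot. Take the loose small pot of that same size from the tablecloth (not the wider pot that looks like it) and set it down gently, lid up, in the well that is empty. Leave the two pots in the case as they are.

Things in the scene. Friction and masses are not known exactly. Their poses are not given: they have to be found in the camera images.
- tray: Flat black plastic paint case, fixed to the table: 100 mm (its x) by 280 mm (its y), 18 mm high. Origin at the centre of its underside, z up. Three equal round wells open upward, 60 mm in diameter and 12 mm deep (floor 6 mm above the origin), centred on its x = 0 at y = -90, 0 and +90 mm. Two wells hold a pot at the start, one of the three is empty; which one varies.
- spare_mid (a point): The loose small paint pot, standing upright on the tablecloth outside the case: 44 mm diameter, 40 mm high, about 45 g, straight-sided, white with a grey screwed-on lid. The point is at its centre, half-way up (20 mm above its underside), z up through the lid. A look-alike 66 mm wide and as high, too wide for a well, stands 0.1 m or more away; a can, a spray bottle and a flat paint cake are 0.12 m or more from any pot or well.
- pot_a_mid (a point): One of the two pots that stand in the case's wells at the start: 44 mm diameter, 40 mm high, about 45 g, straight-sided, white with a grey screwed-on lid. The point is at its centre, half-way up (20 mm above its underside), z up through the lid. It stands up to a few mm off its well's centre.
- pot_b_mid (a point): The other pot that stands in a well at the start, same as pot_a: 44 mm diameter, 40 mm high, about 45 g, straight-sided, white with a grey screwed-on lid. The point is at its centre, half-way up (20 mm above its underside), z up through the lid. It too stands up to a few mm off its well's centre.
There are look-alikes about, which are no part of the job. What is shaped like the part that bears spare_mid but red is not meant.

How it is judged (in metres and radians):
At the end, for the whole second after the job is handed in: The spare pot stands lid up (within 10 degrees) and at rest on the floor of the well that was empty: its centre within 12 mm of the well's centre along each of the case's x and y axes and within 5 mm of its standing height; the two pots that were in the case are within 20 mm of where they started (x of spare_mid in the frame of tray between -0.012 and 0.012 m and z of spare_mid in the frame of tray between 0.021 and 0.031 m and (y of spare_mid in the frame of tray between -0.102 and -0.078 m or y of spare_mid in the frame of tray between -0.012 and 0.012 m or y of spare_mid in the frame of tray between 0.078 and 0.102 m) and angle between spare_mid's own z axis and vertical below 0.17 rad and linear speed of spare below 0.02 m/s and distance of each of pot_a_mid, pot_b_mid from where it was at the start of the episode below 0.02 m); the robot touches nothing.
It fails at once if a pot that was already in the case is shifted by more than 20 mm (distance of any of pot_a_mid, pot_b_mid from where it was at the start of the episode above 0.02 m).
It fails at once if the spare pot is dropped or thrown (moves faster than 0.6 m/s while the fingers do not touch it, a fall of about 20 mm) (linear speed of spare above 0.6 m/s and contact force between spare and the fingers below 0.05 N).
It also fails if it takes over 35 s, if anything falls off the work surface, if the arm or the gripper's body presses on something with over 40 N, if the wrist force passes 120 N, or if a joint passes its speed limit or range.

## Working session

There is one attempt and no reset: what is moved stays moved. The work goes in short steps, Python scripts to look and compute and a tool call to move; the robot and the scene stay as the last step left them, time stands still between calls to the robot, and variables do not carry over. Pictures are saved under pics/ and viewed, at most 10 in all, crops included, and the job is handed in when it is done.

Besides the shell and the picture viewer there is one more tool, called in YAML: its name, and indented under it one key for each argument. jog_arm: Moves the arm, as the interface text tells. Its arguments: {"type":"object","properties":{"plan":{"type":"string"},"grip_force":{"type":"number"}},"required":["plan"]}

```bash
mkdir -p pics
cat > h.py <<'E'
import numpy as np, cv2
from rig import env, imaging, job, models
def cloud(im):
    h,w=im["depth"].shape; f=h/2/np.tan(np.radians(im["fov_y"])/2)
    K=np.array([[f,0,im["cx"]],[0,f,im["cy"]],[0,0,1.]])
    v,u=np.mgrid[0:h,0:w]
    p=cv2.undistortPoints(np.stack([u,v],-1).reshape(-1,1,2).astype(np.float64),K,np.array(im["distortion"],float)).reshape(h,w,2)
    d=im["depth"]; P=np.concatenate([p*d[...,None],d[...,None]],-1)
    T=np.array(im["world_from_camera"]); return P@T[:3,:3].T+T[:3,3]
E
python3 - <<'E'
from h import *
ims={}
for c in ("top","side"):
    im=imaging.get_image(c); W=cloud(im)
    cv2.imwrite(f"pics/{c}0.png",im["pixels"][...,::-1])
    print(c,np.round(im["world_from_camera"],2).tolist())
    for q in ("tray","spare_mid"):
        for o in models.outline_of(c,q):
            r=o["region"]&(im["depth"]>0); p=W[r]
            zt=np.percentile(p[:,2],90); t=p[abs(p[:,2]-zt)<.004]
            (cx,cy),R=cv2.minEnclosingCircle(t[:,:2].astype(np.float32))
            print(q,round(o["confidence"],2),np.round(o["bbox"]),"ztop %.3f"%zt,"mid",np.round([cx,cy],4),"R %.4f"%R,"med",np.round(np.median(t,0),3),im["pixels"][r].mean(0).round())
            if q=="tray": print(cv2.minAreaRect(t[:,:2].astype(np.float32)))
s=env.observe();print(s["position"],s["tool_rot"],s["time_s"])
E
```

```text
top [[0.03, -1.0, 0.06, 0.4], [-1.0, -0.03, -0.0, -0.04], [0.0, -0.06, -1.0, 1.22], [0.0, 0.0, 0.0, 1.0]]
tray 0.79 [193. 191. 112.  67.] ztop 0.020 mid [0.5141 0.1802] R 0.1460 med [0.514 0.177 0.018] [64. 62. 65.]
((0.514149010181427, 0.17993485927581787), (0.27923229336738586, 0.09999623894691467), 76.4328384399414)
spare_mid 0.78 [403. 249.  17.  15.] ztop 0.041 mid [ 0.3785 -0.3589] R 0.0218 med [ 0.378 -0.358  0.039] [178.  42.  41.]
spare_mid 0.77 [358. 203.  15.  16.] ztop 0.042 mid [ 0.4915 -0.2423] R 0.0202 med [ 0.492 -0.241  0.04 ] [202.  49.  48.]
spare_mid 0.75 [389. 213.  20.  15.] ztop 0.041 mid [ 0.4699 -0.3274] R 0.0208 med [ 0.47  -0.327  0.04 ] [172. 166. 167.]
side [[-0.81, -0.38, 0.45, -0.02], [-0.59, 0.51, -0.62, 0.62], [0.0, -0.77, -0.63, 0.72], [0.0, 0.0, 0.0, 1.0]]
tray 0.69 [189. 268. 152.  99.] ztop 0.021 mid [0.5118 0.1832] R 0.1474 med [0.508 0.201 0.02 ] [73. 57. 63.]
((0.5137515068054199, 0.18220527470111847), (0.28150302171707153, 0.10546733438968658), 76.48747253417969)
spare_mid 0.55 [346. 150.  16.  19.] ztop 0.042 mid [ 0.4648 -0.3223] R 0.0194 med [ 0.466 -0.323  0.041] [173. 168. 161.]
[ 0.13755692 -0.53241139  0.23111501] [[ 9.68222557e-01  2.50090144e-01  1.80157008e-06]
 [ 2.50090110e-01 -9.68222428e-01  5.16395830e-04]
 [ 1.30889828e-04 -4.99535536e-04 -9.99999867e-01]] 0.3
```

View pics/top0.png

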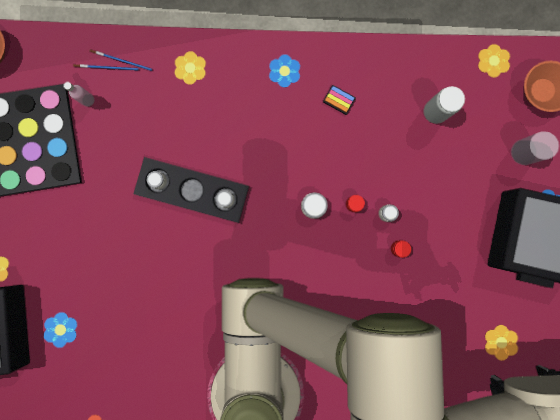

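View pics/side0.png

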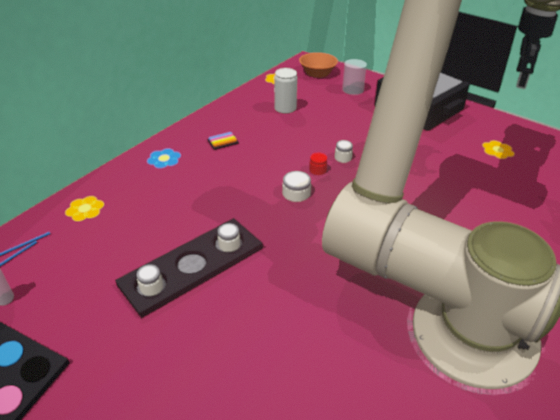

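The top picture shows the spare small white pot at (390,213), with red look-alikes at (356,203) and (402,249) and the wide pot at (314,206). The empty well is the middle one, at (192,190). The side view agrees: spare at (344,150), empty well at (192,264). I'll turn the tool first, so that the fingers close along the case's x (world yaw of y = -13.6°).

jog_arm:
  plan: "0 0 -6.9 0 0 0 0;0 0 -6.9 0 0 0 0;0 0 -6.9 0 0 0 0;0 0 -6.9 0 0 0 0;0 0 -6.9 0 0 0 0;0 0 -6.9 0 0 0 0;0 0 -6.9 0 0 0 0;0 0 -6.9 0 0 0 0;0 0 -6.8 0 0 0 0;0 0 0 0 0 0 0"
  grip_force: 25

```text
time_s: 1.13
position: [0.1376, -0.5325, 0.2312]
tool_rot: [[0.23, 0.973, 0.0], [0.973, -0.23, 0.0], [0.0, -0.0, -1.0]]
ft_force: [-0.4, 0.5, 0.3]
grip_width: 0.085
gripper_force: 0.0
```

```bash
cat >> h.py <<'E'
def go(x,y,z):
    s=env.observe(); R=np.array(s["tool_rot"]); d=R.T@(np.array([x,y,z])-s["position"])*100
    a=-13.55; print("pos",np.round(s["position"],4),"yaw",np.degrees(np.arctan2(R[1,1],R[0,1])).round(2),"z",R[:,2].round(4),"shift cm",d.round(2),"t",s["time_s"],"w",s["grip_width"],"gf",s["gripper_force"],"F",np.round(s["ft_force"],1))
E
python3 -c "
from h import *
go(.468,-.326,.231)"
```

```text
pos [ 0.1376 -0.5325  0.2312] yaw -13.28 z [ 0.e+00  2.e-04 -1.e+00] shift cm [27.68 27.42  0.03] t 1.1333 w 0.08500211244360825 gf 0.0 F [-0.4  0.5  0.3]
```

jog_arm:
  plan: "0 0 0 2.0 2.0 0 0;0 0 0 2.9 2.9 0 0;0 0 0 2.9 2.9 0 0;0 0 0 2.9 2.9 0 0;0 0 0 2.9 2.9 0 0;0 0 0 2.9 2.9 0 0;0 0 0 2.9 2.9 0 0;0 0 0 2.9 2.9 0 0;0 0 0 2.9 2.7 0 0;0 0 0 2.5 2.4 0 0"

```text
time_s: 1.97
position: [0.4706, -0.3254, 0.2314]
tool_rot: [[0.237, 0.972, 0.0], [0.972, -0.237, 0.0], [0.0, 0.0, -1.0]]
ft_force: [0.2, -0.5, 0.8]
grip_width: 0.0855
gripper_force: 0.0
```

jog_arm:
  plan: "0 0 0 0 0 3 0;0 0 0 0 0 3 0;0 0 0 0 0 3 0;0 0 0 0 0 3 0;0 0 0 0 0 0 0"

```text
time_s: 2.38
position: [0.4668, -0.3252, 0.1062]
tool_rot: [[0.237, 0.971, -0.007], [0.971, -0.237, 0.007], [0.006, -0.008, -1.0]]
ft_force: [0.0, 1.3, -0.2]
grip_width: 0.0856
gripper_force: 0.0
```

Run:
```python
from h import *
for c in ("top","side"):
    im=imaging.get_image(c); W=cloud(im)
    cv2.imwrite(f"pics/{c}1.png",im["pixels"][...,::-1])
    m=(np.hypot(W[...,0]-.468,W[...,1]+.326)<.035)&(W[...,2]>.033)&(W[...,2]<.046)&(im["depth"]>0)
    p=W[m]; print(c,len(p), cv2.minEnclosingCircle(p[:,:2].astype(np.float32)) if len(p) else 0)
    for o in models.tip_of(c,"spare_mid"): print(o)
go(.468,-.326,.1)
im=cv2.imread("pics/side1.png")[40:240,240:480]; cv2.imwrite("pics/side1c.png",cv2.resize(im,None,fx=3,fy=3))
```

```text
top 0 0
{'at': [357.0, 201.6], 'confidence': 0.65}
{'at': [223.7, 200.7], 'confidence': 0.6}
side 0 0
{'at': [383.8, 155.7], 'confidence': 0.46}
pos [ 0.4694 -0.328   0.1134] yaw -13.59 z [ 0.0024 -0.0025 -1.    ] shift cm [ 0.16 -0.19  1.34] t 2.5833 w 0.08518953018482255 gf 0.0 F [-0.5 -0.   0.4]
```

View pics/side1c.png

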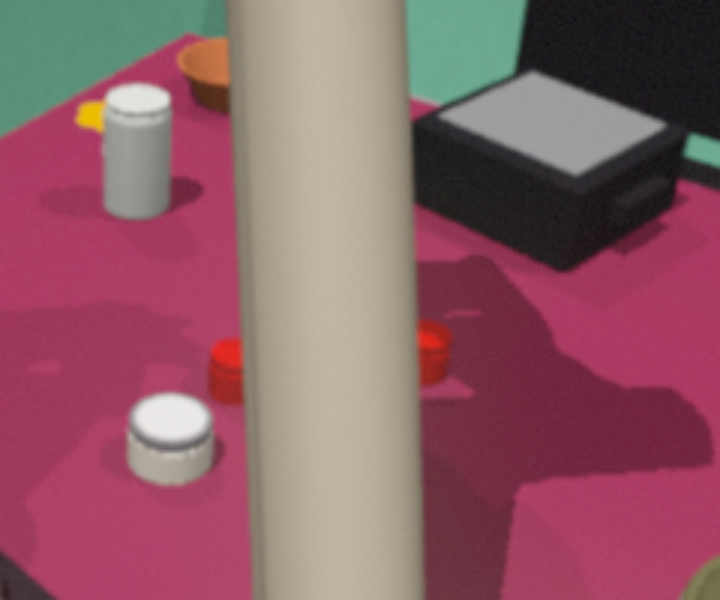

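The side crop shows the arm hiding the spare, with the red pots on either side at about (228,370) and (433,350). The position is within 3 mm and the gripper will centre the pot, so I'm going down.

jog_arm:
  plan: "0 0 0 0 0 2 0;0 0 0 0 0 2 0;0 0 0 0.1 0 1.5 0;0 0 0 0 0 1.5 0;0 0 0 0 0 1 0;0 0 0 0 0 1 0;0 0 0 0 0 0.6 0;0 0 0 0 0 0 0;0 0 0 0 0 0 0;0 0 0 0 0 0 0"

```text
time_s: 3.42
position: [0.4693, -0.3266, 0.0161]
tool_rot: [[0.234, 0.972, 0.001], [0.972, -0.234, -0.001], [-0.001, 0.001, -1.0]]
ft_force: [-0.5, -0.4, -0.0]
grip_width: 0.0853
gripper_force: 0.0
```

```bash
python3 -c "
from h import *
go(.469,-.3265,.015)"
```

```text
pos [ 0.4693 -0.3266  0.0161] yaw -13.52 z [ 0.001 -0.001 -1.   ] shift cm [ 0.   -0.03  0.11] t 3.4167 w 0.08530827671912324 gf 0.0 F [-0.5 -0.4 -0. ]
```

jog_arm:
  plan: "0 0 0 0 0 0 60;0 0 0 0 0 0 90;0 0 0 0 0 0 110;0 0 0 0 0 0 120;0 0 0 0 0 0 130;0 0 0 0 0 0 140;0 0 0 0 0 0 150;0 0 0 0 0 0 160;0 0 0 0 0 0 170;0 0 0 0 0 0 180"
  grip_force: 25

```text
time_s: 4.25
position: [0.469, -0.3263, 0.0157]
tool_rot: [[0.234, 0.972, 0.0], [0.972, -0.234, -0.0], [-0.0, 0.0, -1.0]]
ft_force: [-1.4, 0.6, 5.5]
grip_width: 0.0429
gripper_force: 25.2
```

jog_arm:
  plan: "0 0 0 0 0 0 180;0 0 0 0 0 0 180;0 0 0 0 0 0 180;0 0 0 0 0 -0.5 180;0 0 0 0 0 -1 180;0 0 0 0 0 -1.5 180;0 0 0 0 0 -1.5 180;0 0 0 0 0 -1.5 180;0 0 0 0 0 -1 180;0 0 0 0 0 0 180"

```text
time_s: 5.08
position: [0.4697, -0.3269, 0.0877]
tool_rot: [[0.234, 0.972, 0.003], [0.972, -0.234, -0.003], [-0.002, 0.004, -1.0]]
ft_force: [0.6, -0.1, -0.2]
grip_width: 0.0428
gripper_force: 25.5
```

jog_arm:
  plan: "0 0 0 1 -0.15 -1 180;0 0 0 2 -0.3 -2 180;0 0 0 3 -0.45 -1 180;0 0 0 3 -0.45 0 180;0 0 0 3 -0.45 0 180;0 0 0 3 -0.45 0 180;0 0 0 3 -0.45 0 180;0 0 0 3 -0.45 0 180;0 0 0 3 -0.45 0 180;0 0 0 3 -0.45 0 180"

```text
time_s: 5.92
position: [0.4919, -0.0521, 0.1251]
tool_rot: [[0.234, 0.972, -0.001], [0.972, -0.234, 0.001], [0.0, -0.001, -1.0]]
ft_force: [1.6, -0.2, -0.4]
grip_width: 0.0431
gripper_force: 25.6
```

jog_arm:
  plan: "0 0 0 3 -0.45 0 180;0 0 0 3 -0.45 0 180;0 0 0 3 -0.45 0 180;0 0 0 3 -0.45 0 180;0 0 0 3 -0.45 0 180;0 0 0 3 -0.45 0 180;0 0 0 3 -0.45 0 180;0 0 0 1.5 -0.45 0 180;0 0 0 0.8 -0.3 0 180;0 0 0 0 0 0 180"

```text
time_s: 6.75
position: [0.5082, 0.1829, 0.125]
tool_rot: [[0.231, 0.973, -0.001], [0.973, -0.231, 0.0], [-0.0, -0.001, -1.0]]
ft_force: [-0.2, -0.4, -1.3]
grip_width: 0.0428
gripper_force: 25.6
```

Run:
```python
from h import *
go(.5141,.1802,.127)
for c in ("top","side"):
    im=imaging.get_image(c); W=cloud(im)
    cv2.imwrite(f"pics/{c}2.png",im["pixels"][...,::-1])
    for o in models.tip_of(c,"spare_mid"): print(c,o)
im=cv2.imread("pics/side2.png")[120:360,60:340]; cv2.imwrite("pics/side2c.png",cv2.resize(im,None,fx=2.5,fy=2.5))
```

```text
pos [0.5082 0.1829 0.125 ] yaw -13.38 z [-1.3e-03  1.0e-04 -1.0e+00] shift cm [-0.13  0.64 -0.2 ] t 6.75 w 0.042838669794209486 gf 25.5960613489151 F [-0.2 -0.4 -1.3]
top {'at': [400.1, 246.8], 'confidence': 0.75}
top {'at': [356.6, 205.5], 'confidence': 0.65}
side {'at': [318.2, 163.0], 'confidence': 0.93}
side {'at': [187.7, 219.0], 'confidence': 0.72}
```

View pics/side2c.png

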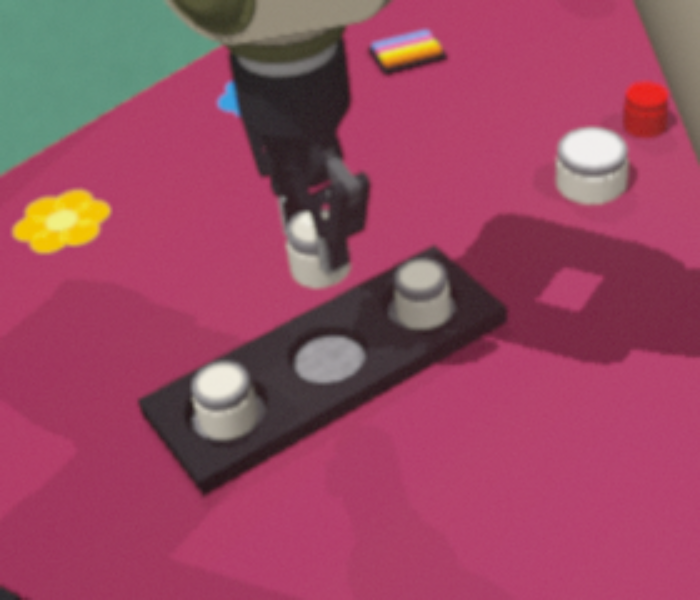

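The side crop shows the pot upright in the fingers above the empty middle well (crop (330,358)), and both case pots undisturbed. I'll shift 6 mm along tool y and lower it.

jog_arm:
  plan: "0 0 0 -0.1 0.3 0 180;0 0 0 0 0.3 1 180;0 0 0 0 0 2 180;0 0 0 0 0 2 180;0 0 0 0 0 1.5 180;0 0 0 0 0 1 180;0 0 0 0 0 0.5 180;0 0 0 0 0 0 180;0 0 0 0 0 0 180;0 0 0 0 0 0 180"

```text
time_s: 7.78
position: [0.5154, 0.179, 0.0461]
tool_rot: [[0.234, 0.972, 0.002], [0.972, -0.234, 0.0], [0.001, 0.002, -1.0]]
ft_force: [1.2, 0.1, -0.6]
grip_width: 0.0426
gripper_force: 25.6
```

Run:
```python
from h import *
go(.514,.181,.0222)
im=imaging.get_image("side"); W=cloud(im)
m=(np.hypot(W[...,0]-.514,W[...,1]-.181)<.04)&(W[...,2]>.03)&(W[...,2]<.075)&(im["pixels"].min(-1)>110)&(im["depth"]>0)
print(m.sum(),W[m].min(0),W[m].max(0))
im=im["pixels"][200:330,100:280,::-1]; cv2.imwrite("pics/side3c.png",cv2.resize(im,None,fx=4,fy=4))
```

```text
pos [0.5154 0.179  0.0461] yaw -13.52 z [ 1.6e-03  2.0e-04 -1.0e+00] shift cm [ 0.16 -0.18  2.39] t 7.7833 w 0.04259359610598998 gf 25.595920085906982 F [ 1.2  0.1 -0.6]
312 [0.49033985 0.1619496  0.03151609] [0.5411038  0.20114092 0.07494423]
```

View pics/side3c.png

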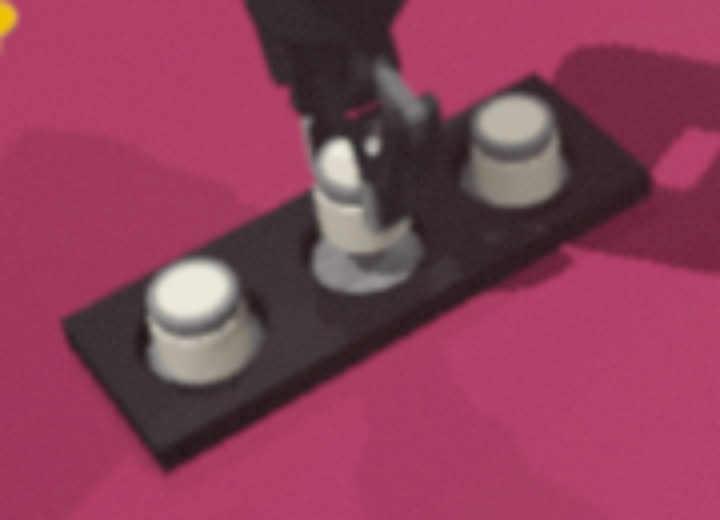

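The crop shows the pot (360,205) in line just above the empty well (365,260). I'll make the small correction and lower it gently by 2.3 cm.

jog_arm:
  plan: "0 0 0 0.15 -0.1 0.4 180;0 0 0 0 0 0.5 180;0 0 0 0 0 0.5 180;0 0 0 0 0 0.3 180;0 0 0 0 0 0.2 180;0 0 0 0 0 0.2 180;0 0 0 0 0 0.1 180;0 0 0 0 0 0 180;0 0 0 0 0 0 180"

```text
time_s: 8.58
position: [0.5142, 0.1807, 0.0234]
tool_rot: [[0.234, 0.972, 0.0], [0.972, -0.234, 0.0], [0.0, 0.0, -1.0]]
ft_force: [-0.4, -0.2, -0.6]
grip_width: 0.0431
gripper_force: 25.6
```

jog_arm:
  plan: "0 0 0 0 0 0.1 180;0 0 0 0 0 0.05 180;0 0 0 0 0 0 180;0 0 0 0 0 0 180"

```text
time_s: 8.92
position: [0.5142, 0.1807, 0.0218]
tool_rot: [[0.234, 0.972, -0.0], [0.972, -0.234, 0.0], [0.0, -0.0, -1.0]]
ft_force: [1.2, 0.1, -0.9]
grip_width: 0.0423
gripper_force: 25.6
```

jog_arm:
  plan: "0 0 0 0 0 0.1 180;0 0 0 0 0 0 180;0 0 0 0 0 0 180"

```text
time_s: 9.17
position: [0.5143, 0.1808, 0.0217]
tool_rot: [[0.234, 0.972, 0.001], [0.972, -0.234, 0.0], [0.0, 0.001, -1.0]]
ft_force: [-2.8, 0.0, 9.0]
grip_width: 0.0427
gripper_force: 26.4
```

Contact with the well floor (9 N). I'll open and go up.

jog_arm:
  plan: "0 0 0 0 0 0 120;0 0 0 0 0 0 110;0 0 0 0 0 0 100;0 0 0 0 0 0 80;0 0 0 0 0 0 50;0 0 0 0 0 0 20;0 0 0 0 0 0 0;0 0 0 0 0 0 0;0 0 0 0 0 0 0;0 0 0 0 0 0 0"

```text
time_s: 10.0
position: [0.5142, 0.1807, 0.0208]
tool_rot: [[0.234, 0.972, 0.0], [0.972, -0.234, -0.0], [-0.0, 0.0, -1.0]]
ft_force: [0.7, 0.1, 0.1]
grip_width: 0.0854
gripper_force: 0.0
```

jog_arm:
  plan: "0 0 0 0 0 -0.5 0;0 0 0 0 0 -1 0;0 0 0 0 0 -1.5 0;0 0 0 0 0 -2 0;0 0 0 0 0 -3 0;0 0 0 0 0 -3 0;0 0 0 0 0 -3 0;0 0 0 0 0 -2 0;0 0 0 0 0 0 0;0 0 0 0 0 0 0"

```text
time_s: 10.83
position: [0.5144, 0.1808, 0.1824]
tool_rot: [[0.234, 0.972, 0.003], [0.972, -0.234, 0.0], [0.001, 0.003, -1.0]]
ft_force: [0.8, -0.8, -0.3]
grip_width: 0.0855
gripper_force: 0.0
```

Run:
```python
from h import *
go(.514,.181,.2)
im=imaging.get_image("side"); W=cloud(im)
a=np.radians(-13.55); R=np.array([[np.cos(a),np.sin(a)],[-np.sin(a),np.cos(a)]])
L=(W[...,:2]-[.514,.181])@R.T
for k in (-.09,0,.09):
    m=(np.hypot(L[...,0],L[...,1]-k)<.045)&(W[...,2]>.037)&(W[...,2]<.056)&(im["depth"]>0)
    print(k,m.sum(),cv2.minEnclosingCircle(L[m].astype(np.float32)),np.percentile(W[m][:,2],80))
im=im["pixels"][200:330,100:280,::-1]; cv2.imwrite("pics/side4c.png",cv2.resize(im,None,fx=4,fy=4))
```

```text
pos [0.5144 0.1808 0.1824] yaw -13.51 z [ 2.9e-03  4.0e-04 -1.0e+00] shift cm [ 0.01 -0.04 -1.76] t 10.8333 w 0.08545862584039755 gf 0.0 F [ 0.8 -0.8 -0.3]
-0.09 306 ((-0.0012519314186647534, -0.08918257802724838), 0.02315441519021988) 0.04887629678657779
0 348 ((-0.0011148176854476333, -8.618902211310342e-05), 0.022498173639178276) 0.04863498414938048
0.09 362 ((-0.00014361180365085602, 0.09156502783298492), 0.022373056039214134) 0.048768453256343845
```

View pics/side4c.png

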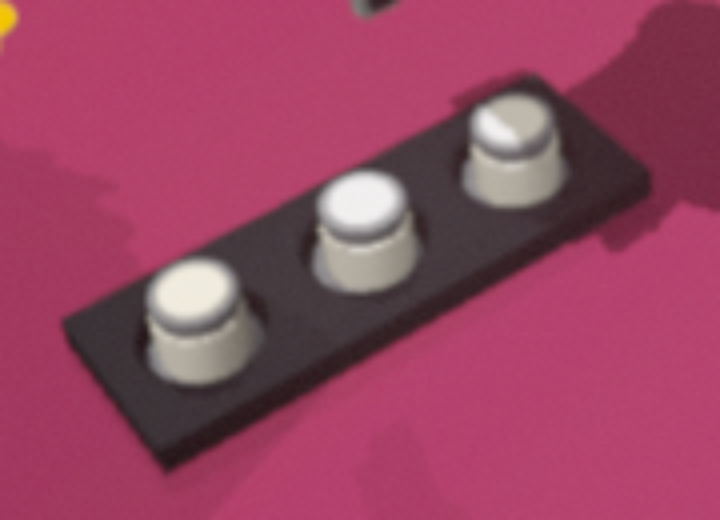

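The crop shows all three pots upright in their wells, at (195,310), (365,230) and (512,145). The new one is centred to about 1 mm and at the same height as the others.

```bash
python3 -c "
from h import *
print(job.close_job())"
```

```text
the job is handed in; nothing more can be done
None
```

The spare small pot stands lid up in the middle well, about 1 mm off centre and level with the other two. Neither case pot looked moved, and the job was handed in at about 11 s; no verdict came back.

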